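# Reject the unbalanced spray arm

### The arm

A 6-joint arm with a two-finger parallel gripper is mounted at the origin on the work surface. World frame = base frame: x ahead of the robot, y to its left, z up, the work surface at z = 0. Lengths are in m, angles in rad, forces in N, time in s.
With the tool pointing down it reaches from about 0.25 to 0.725 m from the base axis. Payload 4 kg.
Tool frame: the origin (TCP) lies midway between the tips of the shut fingers; the grasp point (between the pads) lies 19 mm behind it; z points along the fingers, y is the line along which they close (so a half turn about z gives the same grasp; the last joint's range is limited). The gripper opens to 85 mm and grips with 20 to 120 N. Pads are 22 mm wide; open, the fingers measure 114 mm over their backs; the gripper's body (76 mm by 85 mm) begins 54 mm behind the grasp point. The pads swing forward as they close: fully open they stand 13 mm farther back than shut.
Start: joints at [1.15, 0.241, 0.005, 1.335, 0, 1.571], TCP at [0.204, 0.456, 0.231] pointing down, gripper open.
Joint ranges: [-2.72, 2.72], [-1.05, 1.87], [-1.09, 1.28], [-1.99, 2.15], [-1.42, 1.44], [-3.14, 3.14]. Speed limits (rad/s): [2.79, 2.79, 3.14, 3.14, 3.14, 3.14].

### API

Orientations are given as a unit quaternion [x, y, z, w].
In Python, from workcell import monitor, vision, job gives the robot as it stands.
- The arm moves only by the tool move_arm, never from a script. Its argument "moves" is a list that holds one entry, the list of rows, each a list of 5 numbers: the shift along the world's x, y, z in m, then the turn about the world's z in degrees, then the opening in per cent of the stroke, from 0 (shut) to 100 (fully open). In form: [[[x, y, z, turn, gripper], ...]]. A call has 1 to 5 rows; each row is the pose to reach, as a shift and turn from the pose commanded when the call began; what a row does not reach only later rows make up. A row lasts 1/8 s, in which the tool goes at most 62.5 mm and 10.7 degrees, less where a joint would pass 70% of its speed; a pose out of reach is approached as far as the arm can. A call with a gripper value outside its range is refused whole. The fingers move at their own pace and stop on an object; the grip force is fixed at half the most. Time passes only in rows, so rows that repeat a pose let the fingers close. It gives the time, the measured TCP pose, the force, the opening and the grip force at its end, in the units of the state.
- monitor.get_obs(): the state, without advancing time (a new reading comes with each control period).
- vision.camera(name): name is "scene" or "side" or "wrist"; returns a dict with "color" (400x640x3 uint8, red, green, blue), "camera_matrix" (3x3 intrinsics, pixels), "k1" (the pictures are not rectified: a ray, as slopes to the right and down, at radius r is drawn at 1 + k1 r^2 times it, then the intrinsics apply), "eye" and "attitude" of the camera in the world; the wrist camera has in their place "hand_eye" (4x4, takes a point from camera to tool coordinates, whose origin is the TCP and whose axes are the flange's). Camera axes: x right, y up, looking along -z (the intrinsics and any distortion apply to the point x, -y, -z); pixel columns grow to the right and rows downward; lengths in m; the calibration is good to about 2 mm. A picture is of the moment at which its call begins: read the wrist's pose just before it. There is no depth.
- job.job_done(): hands the job in; it is judged then, once.
The state is a dict: "clock": time; "joint_pos": joint angles; "joint_vel": joint speeds; "tau": joint torques, N m; "eef_pos": TCP position; "tool_rot": TCP orientation; "ft_force": force on the tool from outside, world axes, zero at the start; "ft_torque": the same for the moment, N m; "grip_width": finger opening in m; "grasp_force": force on a finger pad.
Only numpy, scipy, OpenCV 4.12 (cv2) and the standard library are available. Lean on these libraries where they do the work, as an engineer would, in place of code of your own. Each camera call takes 0.05 s, during which the arm holds its last target. There are 200 camera calls.

### The job

The two washed dishwasher spray arms look alike, but one has grit lodged in one end. Use the little knife-edge balance to tell which: an arm laid along its cradle with the hub over the red centre line stays nearly level if it is sound and tips right over to the stop if it is clogged. Finish with the sound arm left lying on the balance, hub centred and blade along the cradle, and the clogged one lying flat in the red tub.

Things in the scene. Friction and masses are not known exactly. Their poses are not given: they have to be found in the camera images.
- spray_a_mid (a point): One of two look-alike dishwasher spray arms: grey blade 230 x 30 x 13 mm (240 over its rounded tips), flat underside, with a blue square-sided hub at its middle, 38 mm along the blade, 32 mm wide, 44 mm tall; 0.13 to 0.24 kg. Either may be the clogged one (70 g hidden in one end). Point: hub centre, 22 mm above the underside; x along the blade, z up. Grip the hub across its 32 mm width.
- spray_b_mid (a point): The other of the two look-alike dishwasher spray arms: grey blade 230 x 30 x 13 mm (240 over its rounded tips), flat underside, with a blue square-sided hub at its middle, 38 mm along the blade, 32 mm wide, 44 mm tall; 0.13 to 0.24 kg. Either may be the clogged one (70 g hidden in one end). Point: hub centre, 22 mm above the underside; x along the blade, z up. Grip the hub across its 32 mm width.
- cradle_mid (a point): Centre of the top face of the balance cradle, a strip 170 x 50 mm with rubber pads and a red centre line, 60 mm above the counter on a fixed stand. x along the strip, y along the knife edge, z up. It rocks about y (pivot 8 mm below), springs level when empty, stops at 0.24 rad, settles in 1 s. A sound arm centred to 18 mm along x stays within 0.16 rad of level; a clogged one tips further (centred: to the stop) and does not slide.
- tub_in (a point): Centre of the inner floor of the red open plastic tub, 4 mm above the counter: outside 300 x 170 mm, walls 4 mm thick, rim 36 mm above the counter. x runs along its length, z up. The tub is fixed and empty at the start.
Things that resemble listed ones, but are neither listed nor needed, are in the scene too. What is shaped like the part that bears spray_b_mid but turquoise is not meant. What is shaped like the part that bears cradle_mid but green is not meant.

How it is judged:
By the outcome, as a careful person would: the job done as asked, in the order asked, and still so for the second after the job is handed in, with the robot touching nothing.
It also fails if it takes over 72 s, if anything falls off the work surface, if the arm or the gripper's body presses on something with over 40 N, if the wrist force passes 120 N, or if a joint passes its speed limit or range.

## Working session

There is one attempt and no reset: what is moved stays moved. The work goes in short steps, Python scripts to look and compute and a tool call to move; the robot and the scene stay as the last step left them, time stands still between calls to the robot, and variables do not carry over. Pictures are saved under pics/ and viewed, at most 10 in all, crops included, and the job is handed in when it is done.

Besides the shell and the picture viewer there is one more tool, called after ">>>" as name([rows], argument=value, ...), one row to a line, values as JSON. move_arm: Moves the arm, as the interface text tells. Its arguments: {"type":"object","properties":{"moves":{"type":"array","items":{"type":"array","items":{"type":"array","items":{"type":"number"}}}}},"required":["moves"]}

```bash
mkdir -p pics
cat > h.py <<'E'
import numpy as np, cv2
from scipy.spatial.transform import Rotation as R
from workcell import monitor, vision, job
def cam(name):
    o=monitor.get_obs(); c=vision.camera(name); c['o']=o; c['name']=name; return c
def save(c,f): cv2.imwrite('pics/'+f,c['color'][:,:,::-1])
def pose(c):
    if 'eye' in c:
        a=np.array(c['attitude']); Rm=R.from_quat(a).as_matrix() if a.size==4 else a.reshape(3,3)
        return np.array(c['eye']),Rm
    H=np.array(c['hand_eye']); Rt=R.from_quat(c['o']['tool_rot']).as_matrix()
    return Rt@H[:3,3]+np.array(c['o']['eef_pos']), Rt@H[:3,:3]
def px2w(c,uv,z):
    K=np.array(c['camera_matrix']); e,Rm=pose(c); out=[]
    p=cv2.undistortPoints(np.array(uv,float).reshape(-1,1,2),K,np.array([c['k1'],0,0,0.])).reshape(-1,2)
    for (a,b),zz in zip(p,np.broadcast_to(z,len(p))):
        d=Rm@np.array([a,-b,-1]); out.append(e+d*(zz-e[2])/d[2])
    return np.array(out)
def w2px(c,P):
    K=np.array(c['camera_matrix']); e,Rm=pose(c); q=(np.atleast_2d(P)-e)@Rm; q=q*[1,-1,-1]
    s=q[:,:2]/q[:,2:]; r2=(s**2).sum(1,keepdims=True); s=s*(1+c['k1']*r2)
    return s@K[:2,:2].T+K[:2,2]
E
python3 - <<'E'
from h import *
import pickle
for n in ['scene','side']:
    c=cam(n); save(c,n+'0.png'); pickle.dump(c,open(n+'0.pkl','wb')); print(n,c['eye'],c['attitude'],c['k1'])
o=monitor.get_obs(); print(o['clock'],o['eef_pos'],o['tool_rot'])
E
```

```text
scene [ 1.04081774 -0.81393304  0.98880465] [0.39560202 0.1313126  0.31156123 0.85392368] -0.06182992996479018
side [-0.13797037 -1.12677004  0.99633706] [ 0.44007326 -0.09889052 -0.19803691  0.87025145] -0.051014103896181585
0.1 [0.20399987 0.45586009 0.23050278] [ 2.08840113e-01  9.77949336e-01 -9.26791903e-04 -2.09441427e-04]
```

View pics/scene0.png

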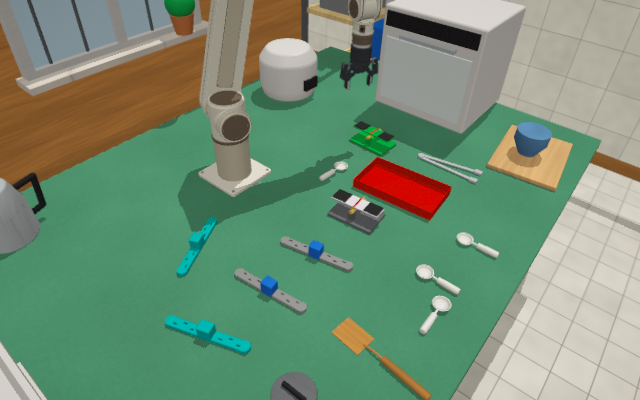

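View pics/side0.png

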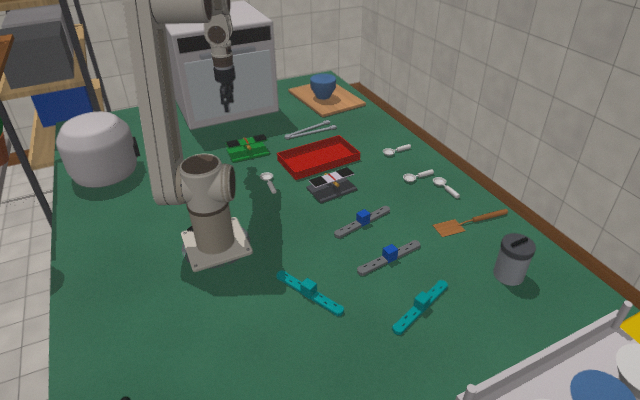

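Candidates in scene.png: the grey arms with blue hubs at (316,250) and (269,287) fit the description. The turquoise ones at (197,240) and (206,330) are decoys. The grey balance at (357,205) is the one meant, not the green one at (373,137). The red tub is at (402,187). I'll confirm this in an enlarged crop.

Run:
```python
import cv2
a=cv2.imread('pics/scene0.png')[150:320,225:460]
cv2.imwrite('pics/crop1.png',cv2.resize(a,None,fx=3.4,fy=3.4,interpolation=cv2.INTER_CUBIC))
```

```text
(no output)
```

View pics/crop1.png

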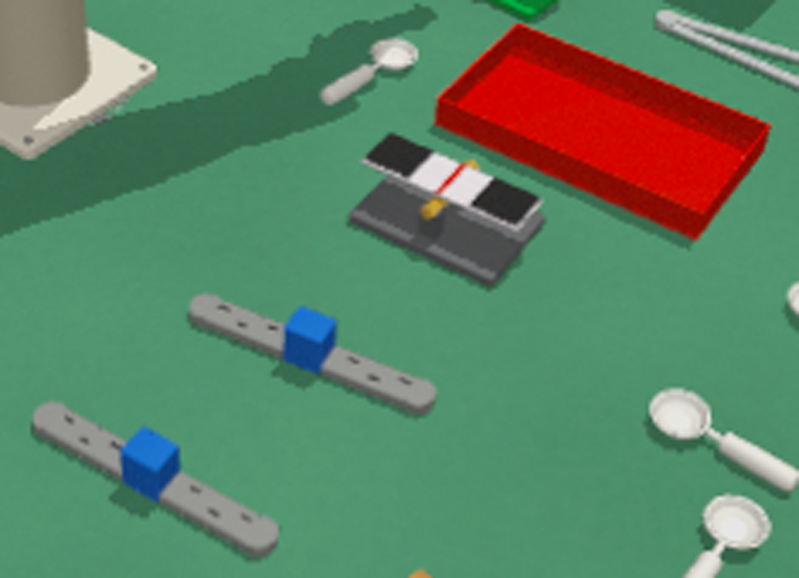

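The crop confirms two grey blades with blue hubs, with hub tops at crop (311,324) and (151,448). It also shows the grey/white cradle with its red line at (453,180), and the red tub.

Run:
```python
from h import *
import pickle
c=pickle.load(open('scene0.pkl','rb')); s=pickle.load(open('side0.pkl','rb'))
f=lambda l:np.array(l)/3.4+[225,150]
def ang(a,b): d=b-a; return np.degrees(np.arctan2(d[1],d[0])),np.hypot(*d[:2])
np.set_printoptions(precision=4,suppress=True)
for n,h,t in [('A',(311,324),[(192,306),(433,400)]),('B',(151,448),[(36,413),(275,538)])]:
    T=px2w(c,f(t),.010); print(n,px2w(c,f([h]),.044),T.mean(0),ang(T[0],T[1]))
C=px2w(c,f([(392,134),(542,203),(515,228),(362,160),(453,180)]),.06);print('cr',C,C[:4].mean(0),ang(C[0],C[1]),ang(C[3],C[2]),ang(C[3],C[0]))
T=px2w(c,f([(519,25),(769,127),(437,98)]),.036);print('tub',T,(T[1]+T[2])/2,ang(T[0],T[1]),ang(T[2],T[0]))
print('side',px2w(s,[(363,212),(390,248),(331,179)],[.044,.044,.06]))
o=monitor.get_obs(); print(o['eef_pos'],o['joint_pos'])
M=R.from_quat(o['tool_rot']).as_matrix();print('tool y ang',np.degrees(np.arctan2(M[1,1],M[0,1])))
```

```text
A [[ 0.4836 -0.1131  0.044 ]] [ 0.4836 -0.1147  0.01  ] (np.float64(12.761971263851752), np.float64(0.23710937661295003))
B [[ 0.4737 -0.3     0.044 ]] [ 0.4714 -0.3002  0.01  ] (np.float64(8.535533397481839), np.float64(0.2370365932703043))
cr [[0.3905 0.1227 0.06  ]
 [0.5577 0.1341 0.06  ]
 [0.5577 0.0889 0.06  ]
 [0.3927 0.0725 0.06  ]
 [0.4758 0.1061 0.06  ]] [0.4747 0.1046 0.06  ] (np.float64(3.877679612399527), np.float64(0.16752566362392032)) (np.float64(5.665773978113144), np.float64(0.16579501758505788)) (np.float64(92.45076279128996), np.float64(0.05023735793505477))
tub [[0.3644 0.3906 0.036 ]
 [0.6587 0.4106 0.036 ]
 [0.3732 0.2244 0.036 ]] [0.5159 0.3175 0.036 ] (np.float64(3.8756198094255385), np.float64(0.29492771436936777)) (np.float64(93.0418691364105), np.float64(0.166475089593543))
side [[ 0.4809 -0.1127  0.044 ]
 [ 0.4693 -0.302   0.044 ]
 [ 0.4593  0.0891  0.06  ]]
[0.204  0.4559 0.2305] [1.15   0.2413 0.0039 1.3352 0.     1.5708]
tool y ang 65.89121307020302
```

>>> move_arm([
  [[0.027,-0.055,0,7.5,100],[0.054,-0.11,0,15,100],[0.081,-0.165,0,22,100],[0.108,-0.22,0,30,100],[0.135,-0.275,0,37,100]],
])

```text
clock: 0.72
eef_pos: [0.3379, 0.1836, 0.2311]
tool_rot: [-0.112, 0.994, -0.0, 0.0]
ft_force: [1.4, 0.5, -0.4]
grip_width: 0.0852
grasp_force: 0.0
```

>>> move_arm([
  [[0.027,-0.055,0,0,100],[0.054,-0.11,0,0,100],[0.08,-0.165,0,0,100],[0.105,-0.215,0,0,100],[0.105,-0.215,0,0,100]],
])

```text
clock: 1.35
eef_pos: [0.4435, -0.0329, 0.2306]
tool_rot: [-0.106, 0.994, -0.0, -0.0]
ft_force: [0.1, 1.2, -0.0]
grip_width: 0.0858
grasp_force: 0.0
```

Run:
```python
from h import *
import pickle
c=cam('wrist'); save(c,'w1.png'); pickle.dump(c,open('w1.pkl','wb'))
o=c['o']; M=R.from_quat(o['tool_rot']).as_matrix();print(o['eef_pos'],o['joint_pos'],'y ang',np.degrees(np.arctan2(M[1,1],M[0,1])),o['ft_force'],o['ft_torque'])
```

```text
[ 0.44346563 -0.03286836  0.2306423 ] [-7.36418824e-02  1.31990384e-01 -1.31368389e-01  1.30799934e+00
 -4.97981819e-04 -2.86041217e-01] y ang 102.16959968314004 [ 0.12512226  1.21323156 -0.00331391] [ 0.01736842 -0.02943573 -0.01456292]
```

View pics/w1.png

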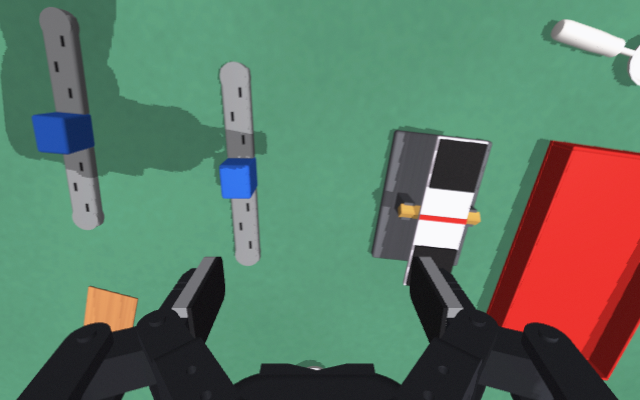

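The wrist view shows blade A from (233,62) to (248,266), blade B from (55,8) to (88,230), and the red line from (418,217) to (468,221).

Run:
```python
from h import *
import pickle
c=pickle.load(open('w1.pkl','rb'))
np.set_printoptions(precision=4,suppress=True)
for t in [[(233,61),(248,266)],[(55,8),(88,231)]]:
    T=px2w(c,t,.010); d=T[1]-T[0]; print(T.mean(0),np.degrees(np.arctan2(d[1],d[0])),np.hypot(*d[:2]))
print(px2w(c,[(237,182),(50,134)],.044))
C=px2w(c,[(418,217),(468,221),(441,136),(491,143)],.06); print(C,C[:2].mean(0)); d=C[0]-C[1]; e=C[2]-C[3]
print([np.degrees(np.arctan2(v[1],v[0])) for v in (d,e)])
```

```text
[ 0.4831 -0.1132  0.01  ] 12.012244443705914 0.24303164418649859
[ 0.4742 -0.3004  0.01  ] 6.797350957424356 0.2425359457674735
[[ 0.481  -0.1107  0.044 ]
 [ 0.4709 -0.2999  0.044 ]]
[[0.473  0.0815 0.06  ]
 [0.4662 0.1339 0.06  ]
 [0.3878 0.0766 0.06  ]
 [0.3839 0.1259 0.06  ]] [0.4696 0.1077 0.06  ]
[np.float64(-82.6015053431572), np.float64(-85.56015193117248)]
```

>>> move_arm([
  [[0.02,-0.04,-0.03,0,100],[0.039,-0.08,-0.06,0,100],[0.039,-0.08,-0.12,0,100],[0.039,-0.08,-0.17,0,100],[0.039,-0.08,-0.19,0,80]],
])

```text
clock: 2.02
eef_pos: [0.4782, -0.1073, 0.038]
tool_rot: [-0.11, 0.994, 0.001, -0.003]
ft_force: [-0.1, -0.1, -1.0]
grip_width: 0.07
grasp_force: 0.0
```

>>> move_arm([
  [[0,0,-0.015,0,70],[0,0,-0.028,0,60],[0,0,-0.028,0,20],[0,0,-0.028,0,0],[0,0,-0.028,0,0]],
])

```text
clock: 2.65
eef_pos: [0.4817, -0.1096, 0.0138]
tool_rot: [-0.109, 0.994, 0.0, 0.0]
ft_force: [-0.5, -0.5, -2.6]
grip_width: 0.0311
grasp_force: 59.6
```

>>> move_arm([
  [[0,0,0,0,0],[0,0,0,0,0],[0,0,0.04,0,0],[0,0,0.09,0,0],[0,0,0.13,0,0]],
])

```text
clock: 3.28
eef_pos: [0.4818, -0.1097, 0.1451]
tool_rot: [-0.109, 0.994, -0.0, 0.001]
ft_force: [0.7, -0.4, -2.7]
grip_width: 0.0312
grasp_force: 59.9
```

Run:
```python
from h import *
o=monitor.get_obs(); M=R.from_quat(o['tool_rot']).as_matrix();print(o['eef_pos'],'y ang',np.degrees(np.arctan2(M[1,1],M[0,1])),o['grip_width'],o['ft_force'],o['ft_torque'])
```

```text
[ 0.48180481 -0.10973836  0.14514002] y ang 102.54215938963392 0.03115159429778386 [ 0.71165059 -0.38832697 -2.65431816] [-0.034363   -0.03353851  0.01495855]
```

>>> move_arm([
  [[-0.002,0.05,0,-2,0],[-0.004,0.1,0,-4,0],[-0.006,0.15,0,-6,0],[-0.008,0.2,0,-7.5,0],[-0.009,0.216,0,-7.5,0]],
])

```text
clock: 3.9
eef_pos: [0.4721, 0.1087, 0.1433]
tool_rot: [-0.046, 0.999, 0.0, -0.0]
ft_force: [1.3, -0.4, -2.1]
grip_width: 0.031
grasp_force: 60.2
```

>>> move_arm([
  [[0,0,0,0,0],[0,0,-0.015,0,0],[0,0,-0.03,0,0],[0,0,-0.03,0,0]],
])

```text
clock: 4.4
eef_pos: [0.4715, 0.1045, 0.1122]
tool_rot: [-0.043, 0.999, -0.001, -0.002]
ft_force: [-0.7, -0.5, -2.1]
grip_width: 0.0312
grasp_force: 60.2
```

Run:
```python
from h import *
import pickle
c=cam('wrist'); pickle.dump(c,open('w2.pkl','wb')); save(c,'w2.png')
o=c['o']; M=R.from_quat(o['tool_rot']).as_matrix();print(o['eef_pos'],'y ang',np.degrees(np.arctan2(M[1,1],M[0,1])))
```

```text
[0.47148736 0.10447096 0.11218584] y ang 94.92142967655813
```

View pics/w2.png

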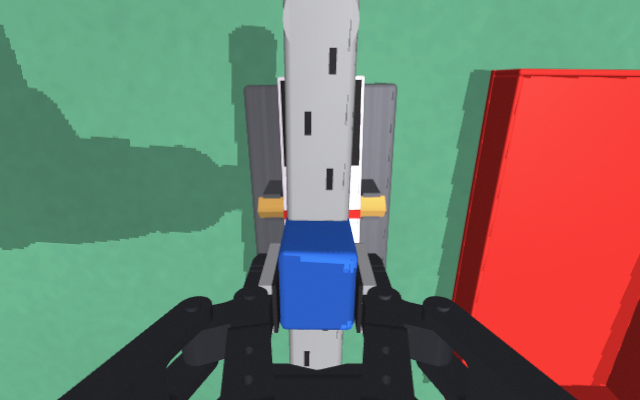

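The blade lies along the cradle. The red line ends show at (286,213) and (355,213), and the hub top face spans (280–357, 253–329).

Run:
```python
from h import *
import pickle
c=pickle.load(open('w2.pkl','rb'))
np.set_printoptions(precision=4,suppress=True)
C=px2w(c,[(286,214),(356,213),(279,78),(364,77)],.06); print(C,C[:2].mean(0),C[2:].mean(0)); d=C[0]-C[1]; e=C[2]-C[3];f=C[:2].mean(0)-C[2:].mean(0)
print([np.degrees(np.arctan2(v[1],v[0])) for v in (d,e,f)])
print(px2w(c,[(318,291)],.1122+.032))
print('tip',px2w(c,[(320,-5)],.11))
```

```text
[[0.4724 0.0847 0.06  ]
 [0.4677 0.1296 0.06  ]
 [0.3899 0.076  0.06  ]
 [0.3852 0.1236 0.06  ]] [0.4701 0.1072 0.06  ] [0.3875 0.0998 0.06  ]
[np.float64(-84.03196610375326), np.float64(-84.28434518179401), np.float64(5.120279841231485)]
[[0.4683 0.1048 0.1442]]
tip [[0.3577 0.0957 0.11  ]]
```

>>> move_arm([
  [[0.001,0.002,-0.015,0,0],[0.001,0.002,-0.03,0,0],[0.001,0.002,-0.038,0,0],[0.001,0.002,-0.038,0,0],[0.001,0.002,-0.038,0,30]],
])

```text
clock: 5.08
eef_pos: [0.4736, 0.1085, 0.0754]
tool_rot: [-0.044, 0.999, -0.0, 0.0]
ft_force: [0.7, -0.3, -2.0]
grip_width: 0.0312
grasp_force: 60.3
```

>>> move_arm([
  [[0,0,0,0,70],[0,0,0,0,80],[0,0,0.04,0,80],[0,0,0.09,0,90],[0,0,0.15,0,100]],
])

```text
clock: 5.7
eef_pos: [0.473, 0.1082, 0.2265]
tool_rot: [-0.044, 0.999, -0.0, -0.001]
ft_force: [1.0, 1.0, -0.1]
grip_width: 0.0852
grasp_force: 0.0
```

>>> move_arm([
  [[0,-0.04,0,0,100],[0,-0.08,0,0,100],[0,-0.12,0,0,100],[0,-0.12,0,0,100],[0,-0.12,0,0,100]],
])

```text
clock: 6.32
eef_pos: [0.4737, -0.0114, 0.2256]
tool_rot: [-0.044, 0.999, 0.0, 0.0]
ft_force: [1.1, -0.5, 0.9]
grip_width: 0.0857
grasp_force: 0.0
```

Run:
```python
from h import *
import pickle
w=cam('wrist'); pickle.dump(w,open('w3.pkl','wb'))
c=cam('side'); d=cam('scene'); 
a=cv2.resize(c['color'][130:230,270:410],None,fx=4.5,fy=2.8*4.5/4.5); b=cv2.resize(d['color'][150:250,300:440],None,fx=4.5,fy=2.8)
cv2.imwrite('pics/t1.png',np.vstack([a,b])[:,:,::-1]); print(w['o']['eef_pos'],w['o']['clock'])
```

```text
[ 0.47368204 -0.01141953  0.22556679] 6.325
```

View pics/t1.png

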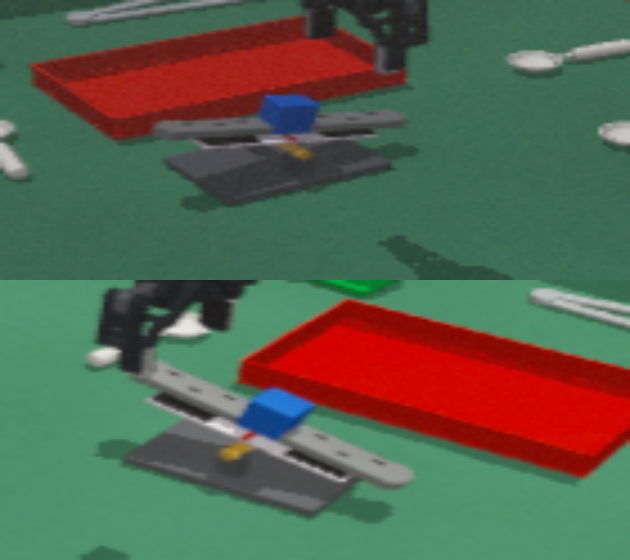

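Arm A is centred, and its +x end looks lower. I'll triangulate its tips for the tilt.

Run:
```python
from h import *
import pickle
s=pickle.load(open('side0.pkl','rb')); c=pickle.load(open('scene0.pkl','rb'))
def tri(p,q):
    A=[];b=[]
    for k,uv in((s,p),(c,q)):
        e,_=pose(k); d=px2w(k,[uv],0)[0]-e; d/=np.linalg.norm(d); P=np.eye(3)-np.outer(d,d); A.append(P); b.append(P@e)
    return np.linalg.lstsq(np.vstack(A),np.hstack(b),rcond=None)[0]
L=tri((270+158/4.5,130+129/2.8),(300+137/4.5,150+90/2.8)); Rr=tri((270+405/4.5,130+119/2.8),(300+410/4.5,150+195/2.8))
print(L,Rr,(L+Rr)/2,np.arctan2(L[2]-Rr[2],np.hypot(*(Rr-L)[:2])))
w=pickle.load(open('w3.pkl','rb')); save(w,'w3.png')
```

```text
[0.36383305 0.10249125 0.09108608] [0.59334361 0.11757093 0.04061317] [0.47858833 0.11003109 0.06584963] 0.2160182402834122
```

View pics/w3.png

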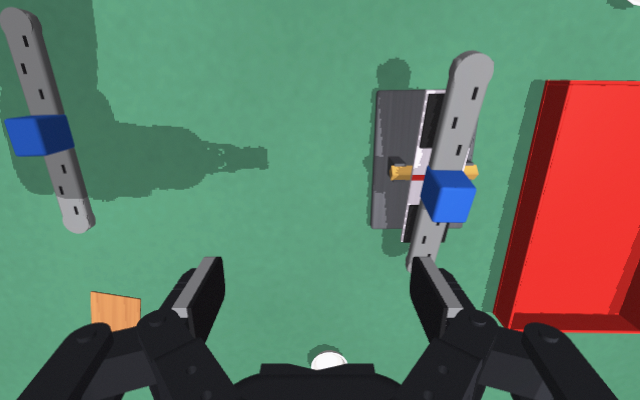

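Run:
```python
from h import *
import pickle
s=pickle.load(open('side0.pkl','rb')); c=pickle.load(open('scene0.pkl','rb')); w=pickle.load(open('w3.pkl','rb'))
Y=R.from_euler('z',5,degrees=True)
for t in (.12,.16,.2,.24):
    P=Y.apply(R.from_rotvec([0,t,0]).apply([[-.12,0,.015],[.12,0,.015],[0,0,.052]]))+[.471,.107,.052]
    print(t,*[w2px(k,P).round(1).tolist() for k in (w,c,s)],sep='\n ')
print('obs w tip (478,53); scene (330.4,182.1),(391.1,219.6); side (305.1,176.1),(360,172.5); hubtop w (446,206)')
```

```text
0.12
 [[464.4, 43.5], [421.3, 277.8], [453.6, 197.9]]
 [[327.1, 183.6], [390.3, 218.9], [360.0, 192.5]]
 [[303.5, 180.3], [358.8, 168.2], [333.2, 165.3]]
0.16
 [[466.7, 44.7], [420.0, 275.2], [453.2, 200.0]]
 [[327.5, 182.6], [390.1, 220.0], [360.6, 192.8]]
 [[303.8, 179.1], [358.8, 169.3], [333.7, 165.2]]
0.2
 [[469.0, 46.2], [418.8, 272.6], [452.7, 202.1]]
 [[327.9, 181.7], [389.8, 221.1], [361.1, 193.1]]
 [[304.1, 177.9], [358.7, 170.4], [334.2, 165.2]]
0.24
 [[471.3, 48.0], [417.6, 270.0], [452.1, 204.1]]
 [[328.3, 180.8], [389.5, 222.2], [361.7, 193.5]]
 [[304.5, 176.7], [358.5, 171.4], [334.7, 165.1]]
obs w tip (478,53); scene (330.4,182.1),(391.1,219.6); side (305.1,176.1),(360,172.5); hubtop w (446,206)
```

The tilt is about 0.22–0.24 rad, where a centred sound arm would stay near level. So A is the clogged arm and goes to the tub.

>>> move_arm([
  [[0.003,0.05,0,0,100],[0.006,0.1,0,0,100],[0.006,0.119,-0.03,0,100],[0.006,0.119,-0.08,0,90],[0.006,0.119,-0.12,0,80]],
])

```text
clock: 7.1
eef_pos: [0.4789, 0.1089, 0.1037]
tool_rot: [-0.046, 0.999, -0.0, -0.0]
ft_force: [0.5, -0.3, -0.7]
grip_width: 0.0686
grasp_force: 0.0
```

>>> move_arm([
  [[0,0,-0.027,0,75],[0,0,-0.027,0,60],[0,0,-0.027,0,0],[0,0,-0.027,0,0],[0,0,-0.027,0,0]],
])

```text
clock: 7.72
eef_pos: [0.4808, 0.1079, 0.0797]
tool_rot: [-0.044, 0.999, 0.001, 0.002]
ft_force: [-0.1, 1.3, 2.6]
grip_width: 0.031
grasp_force: 59.7
```

>>> move_arm([
  [[0,0,0,0,0],[0,0,0,0,0],[0,0,0.03,0,0],[0,0,0.07,0,0],[0,0,0.09,0,0]],
])

```text
clock: 8.35
eef_pos: [0.4798, 0.107, 0.1698]
tool_rot: [-0.044, 0.999, -0.0, 0.001]
ft_force: [0.4, -0.3, -2.2]
grip_width: 0.0308
grasp_force: 59.9
```

>>> move_arm([
  [[0.009,0.05,0,0,0],[0.018,0.1,0,-1,0],[0.027,0.15,0,-1,0],[0.036,0.2,0,-1,0],[0.036,0.211,0,-1,0]],
])

```text
clock: 8.98
eef_pos: [0.5151, 0.3208, 0.1668]
tool_rot: [-0.037, 0.999, -0.0, -0.001]
ft_force: [-0.2, -0.5, -2.1]
grip_width: 0.0315
grasp_force: 60.1
```

>>> move_arm([
  [[0,0,-0.03,0,0],[0,0,-0.07,0,0],[0,0,-0.1,0,0],[0,0,-0.12,0,0],[0,0,-0.13,0,0]],
])

```text
clock: 9.6
eef_pos: [0.5129, 0.3162, 0.0372]
tool_rot: [-0.035, 0.999, -0.001, -0.003]
ft_force: [-7.6, -2.6, 8.0]
grip_width: 0.0311
grasp_force: 60.5
```

>>> move_arm([
  [[0,0,-0.007,0,0],[0,0,-0.015,0,0],[0,0,-0.015,0,10]],
])

```text
clock: 9.98
eef_pos: [0.5143, 0.317, 0.0241]
tool_rot: [-0.035, 0.999, -0.001, -0.001]
ft_force: [-4.9, -0.2, 6.7]
grip_width: 0.031
grasp_force: 61.2
```

>>> move_arm([
  [[0,0,0,0,40],[0,0,0,0,70],[0,0,0,0,80],[0,0,0.05,0,80],[0,0,0.11,0,90]],
])

```text
clock: 10.6
eef_pos: [0.5145, 0.3175, 0.1326]
tool_rot: [-0.035, 0.999, -0.001, -0.002]
ft_force: [0.9, 0.3, -0.9]
grip_width: 0.0769
grasp_force: 0.0
```

>>> move_arm([
  [[0,-0.03,0.05,0,100],[-0.003,-0.09,0.08,1,100],[-0.006,-0.15,0.1,2,100],[-0.01,-0.21,0.1,3,100],[-0.014,-0.27,0.1,3.5,100]],
])

```text
clock: 11.22
eef_pos: [0.5016, 0.0469, 0.2339]
tool_rot: [-0.066, 0.998, -0.0, 0.001]
ft_force: [1.9, -1.0, 0.4]
grip_width: 0.0852
grasp_force: 0.0
```

>>> move_arm([
  [[-0.007,-0.06,0,0,100],[-0.014,-0.12,0,0,100],[-0.021,-0.18,0,0,100],[-0.024,-0.2,0,0,100],[-0.024,-0.2,0,0,100]],
])

```text
clock: 11.85
eef_pos: [0.4772, -0.1529, 0.2332]
tool_rot: [-0.064, 0.998, 0.0, -0.0]
ft_force: [-0.0, 0.0, -0.8]
grip_width: 0.0852
grasp_force: 0.0
```

Run:
```python
from h import *
import pickle
w=cam('wrist'); pickle.dump(w,open('w4.pkl','wb')); d=cam('scene')
b=cv2.resize(d['color'][140:260,310:470],(480,360))
cv2.imwrite('pics/t2.png',np.hstack([cv2.resize(w['color'][0:300,100:370],(324,360)),b])[:,:,::-1]); o=w['o']; M=R.from_quat(o['tool_rot']).as_matrix();print(o['eef_pos'],'y ang',np.degrees(np.arctan2(M[1,1],M[0,1])),o['clock'])
```

```text
[ 0.47715441 -0.1528627   0.23317428] y ang 97.34201055181123 11.85
```

View pics/t2.png

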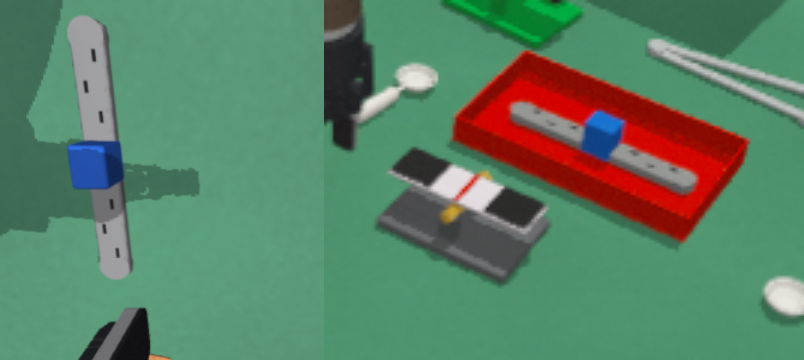

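A lies flat in the tub and the balance is level and empty. In the wrist crop B's tips are at (86,16) and (116,278).

Run:
```python
from h import *
import pickle
c=pickle.load(open('w4.pkl','rb'))
f=lambda l:np.array(l)/1.2+[100,0]
T=px2w(c,f([(86,16),(116,278)]),.010); d=T[1]-T[0]; print(T.mean(0),np.degrees(np.arctan2(d[1],d[0])),np.hypot(*d[:2]),px2w(c,f([(88,167)]),.044))
```

```text
[ 0.47251634 -0.30064148  0.01      ] 6.479271040256138 0.23980161820261128 [[ 0.4717232  -0.30024846  0.044     ]]
```

>>> move_arm([
  [[-0.002,-0.05,0,0,100],[-0.004,-0.1,0,0,100],[-0.005,-0.147,-0.03,0,100],[-0.005,-0.147,-0.09,0,100],[-0.005,-0.147,-0.15,0,90]],
])

```text
clock: 12.58
eef_pos: [0.4736, -0.2978, 0.0821]
tool_rot: [-0.066, 0.998, -0.0, 0.001]
ft_force: [0.9, 0.1, 0.0]
grip_width: 0.0766
grasp_force: 0.0
```

>>> move_arm([
  [[0,0,-0.04,0,80],[0,0,-0.07,0,60],[0,0,-0.07,0,20],[0,0,-0.07,0,0],[0,0,-0.07,0,0]],
])

```text
clock: 13.2
eef_pos: [0.4739, -0.2985, 0.015]
tool_rot: [-0.066, 0.998, -0.001, 0.001]
ft_force: [-0.2, 0.3, -1.8]
grip_width: 0.0311
grasp_force: 61.5
```

>>> move_arm([
  [[0,0,0,0,0],[0,0,0,0,0],[0,0,0.04,0,0],[0,0,0.09,0,0],[0,0,0.13,0,0]],
])

```text
clock: 13.82
eef_pos: [0.4728, -0.2985, 0.1455]
tool_rot: [-0.066, 0.998, -0.0, 0.001]
ft_force: [0.9, -0.4, -1.2]
grip_width: 0.0316
grasp_force: 61.6
```

>>> move_arm([
  [[0,0.055,0,0,0],[0,0.11,0,0,0],[0,0.165,0,-1,0],[0,0.22,0,-2,0],[0,0.275,0,-2.5,0]],
])

```text
clock: 14.45
eef_pos: [0.4725, -0.0217, 0.1437]
tool_rot: [-0.044, 0.999, -0.0, 0.001]
ft_force: [1.6, 0.1, -1.2]
grip_width: 0.0311
grasp_force: 61.8
```

>>> move_arm([
  [[-0.001,0.05,0,0,0],[-0.002,0.1,0,0,0],[-0.003,0.13,0,0,0],[-0.003,0.13,-0.03,0,0],[-0.003,0.13,-0.03,0,0]],
])

```text
clock: 15.08
eef_pos: [0.4674, 0.1067, 0.1117]
tool_rot: [-0.045, 0.999, -0.0, -0.002]
ft_force: [0.5, -0.5, -1.3]
grip_width: 0.031
grasp_force: 61.7
```

Run:
```python
from h import *
import pickle
c=cam('wrist'); save(c,'w5.png'); pickle.dump(c,open('w5.pkl','wb'))
o=c['o']; M=R.from_quat(o['tool_rot']).as_matrix();print(o['eef_pos'],'y ang',np.degrees(np.arctan2(M[1,1],M[0,1])))
```

```text
[0.46737151 0.10667047 0.11169971] y ang 95.10127987439951
```

View pics/w5.png

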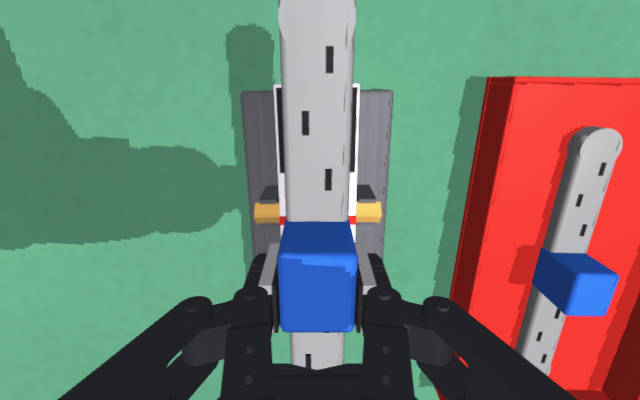

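The red line ends are at (282,220) and (353,220), with the hub centred across the cradle. I'll shift about 3 mm in +x and lower.

>>> move_arm([
  [[0.002,0,-0.015,0,0],[0.002,0,-0.03,0,0],[0.002,0,-0.037,0,0],[0.002,0,-0.037,0,0],[0.002,0,-0.037,0,30]],
])

```text
clock: 15.75
eef_pos: [0.4721, 0.1067, 0.0768]
tool_rot: [-0.044, 0.999, 0.0, 0.001]
ft_force: [0.4, -0.6, -1.3]
grip_width: 0.031
grasp_force: 61.7
```

>>> move_arm([
  [[0,0,0,0,70],[0,0,0,0,80],[0,0,0.04,0,80],[0,0,0.09,0,90],[0,0,0.15,0,100]],
])

```text
clock: 16.38
eef_pos: [0.4709, 0.1067, 0.2274]
tool_rot: [-0.044, 0.999, -0.0, -0.001]
ft_force: [0.7, 0.6, -0.8]
grip_width: 0.0849
grasp_force: 0.0
```

>>> move_arm([
  [[-0.01,-0.05,0,0,100],[-0.02,-0.1,0,0,100],[-0.03,-0.15,0,0,100],[-0.03,-0.15,0,0,100],[-0.03,-0.15,0,0,100]],
])

```text
clock: 17.0
eef_pos: [0.4418, -0.0431, 0.2266]
tool_rot: [-0.044, 0.999, 0.0, 0.0]
ft_force: [-0.0, 0.1, 0.1]
grip_width: 0.085
grasp_force: 0.0
```

>>> move_arm([
  [[0,0,0,0,100],[0,0,0,0,100],[0,0,0,0,100],[0,0,0,0,100],[0,0,0,0,100]],
])

```text
clock: 17.62
eef_pos: [0.4416, -0.0431, 0.2263]
tool_rot: [-0.044, 0.999, -0.0, -0.0]
ft_force: [-0.1, -0.1, 0.1]
grip_width: 0.0854
grasp_force: 0.0
```

Run:
```python
from h import *
import pickle
c=cam('side'); d=cam('scene'); w=cam('wrist'); pickle.dump(w,open('w6.pkl','wb'))
a=cv2.resize(c['color'][130:230,270:410],None,fx=4.5,fy=2.8); b=cv2.resize(d['color'][150:250,300:440],None,fx=4.5,fy=2.8)
cv2.imwrite('pics/t3.png',np.vstack([a,b])[:,:,::-1]); print(w['o']['eef_pos'],w['o']['clock'])
```

```text
[ 0.44160259 -0.04320591  0.22630272] 17.725
```

View pics/t3.png

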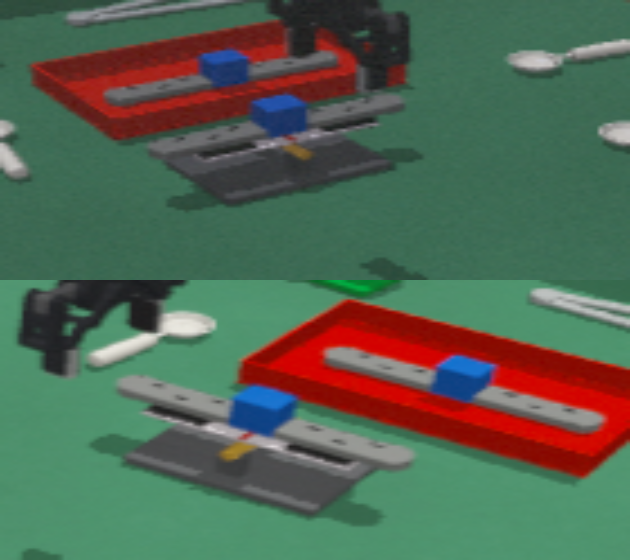

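B rests nearly level on the cradle, parallel to the blade in the tub, with its hub over the red line. A lies flat in the tub and the gripper is clear of everything.

```bash
python3 -c "
from workcell import job
print(job.job_done())"
```

```text
the job is handed in; nothing more can be done
None
```

The job is handed in at about 18 s of the 72 s limit: arm A tipped to the stop on the balance and now lies flat in the red tub, while arm B stayed nearly level and is left centred on the balance along the cradle.

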